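Set the medicine-bottle shaker four clicks up and start it

ROBOT

A 7-joint arm with a two-finger parallel gripper is mounted at the origin on the work surface. World frame = base frame: x ahead of the robot, y to its left, z up, the work surface at z = 0. Lengths are in m, angles in rad, forces in N, time in s.
With the tool pointing down it reaches from about 0.4 to 0.85 m from the base axis. Payload 4.5 kg.
Tool frame: the origin (TCP) lies between the finger pads; the fingertips stand 11 mm ahead of it and the grasp point (between the pads) lies 8 mm behind it (r.nose_length is the distance from the TCP to the fingertips, in m); z points along the fingers, y is the line along which they close (so a half turn about z gives the same grasp; the last joint's range is limited). The gripper opens to 88 mm and grips with 3 to 60 N. Pads are 18 mm wide; open, the fingers measure 123 mm over their backs; the gripper's body (75 mm by 187 mm) begins 45 mm behind the grasp point.
Start: joints at [-1.279, 0.689, -0.195, 1.565, 0.157, 0.902, -0.215], TCP at [0.159, 0.604, 0.25] pointing down, gripper open.
Joint ranges: [-3.01, 3.01], [-0.46, 2.08], [-1.47, 1.51], [0.13, 2.56], [-1, 4.14], [0.04, 2.09], [-2.66, 2.66]. Speed limits (rad/s): [2.57, 2.57, 3.14, 3.14, 3.14, 3.14, 3.14].

INTERFACE

Orientations are given as a unit quaternion [x, y, z, w].
In Python, from plant import get_state, snapshot, camera_model, r gives the robot as it stands.
- The arm moves only by the shell command python3 -m inch 'ROWS' [FORCE]. ROWS is text: rows parted by semicolons, each of 7 numbers parted by spaces: the opening, from -1 (shut) to 1 (fully open), then the shift along the tool's x, y, z in m, then the turn, a rotation vector about the tool's x, y, z in rad. A call has 1 to 20 rows; each row shifts and turns the commanded pose from where the row before left it, along the tool's axes as they then stand; what a row does not reach is not made up. A row lasts 1/12 s, in which the tool goes at most 41.7 mm and 7.16 degrees, less where a joint would pass 70% of its speed; a pose out of reach is approached as far as the arm can. A call is refused whole if a number of a shift passes 0.0417 or a number of a turn 0.125, either way. A call with a gripper value outside its range is refused whole. The fingers move at their own pace and stop on an object; FORCE is the grip in N (left out, the last holds). Time passes only in rows, so rows that do not move let the fingers close. It gives the time, the measured TCP pose, the force, the opening and the grip force at its end, in the units of the state.
- get_state(): the state, without advancing time (a new reading comes with each control period).
- snapshot(name): name is "scene" or "top" or "wrist"; returns (picture, depth): 420x560x3 uint8, red, green, blue; 420x560 float32, m along the optical axis (not along the pixel's ray), 0 where there is no reading.
- camera_model(name): a dict with "intrinsics" (3x3 intrinsics, pixels), "dist" ([k1, k2, p1, p2, k3] as OpenCV has them; the pictures are not rectified), "view" (4x4, takes a point from world to camera coordinates). Camera axes: x right, y down, z forward; pixel columns grow to the right and rows downward; lengths in m; the calibration is good to about 2 mm. A picture is of the moment at which its call begins: read the wrist's pose just before it. camera_model takes no time and is no camera call; for the wrist camera it gives the pose at the moment of the call.
- r.finish_job(): hands the job in; it is judged then, once.
The state is a dict: "clock": time; "q": joint angles; "qd": joint speeds; "joint_torque": joint torques, N m; "tool_pos": TCP position; "eef_rot": TCP orientation; "contact_force": force on the tool from outside, world axes, zero at the start; "moment": the same for the moment, N m; "opening": opening from 0.0 (shut) to 1.0 (fully open); "finger_force": force on a finger pad.
Only numpy, scipy, OpenCV 4.12 (cv2) and the standard library are available. Lean on these libraries where they do the work, as an engineer would, in place of code of your own. Each camera call takes 0.05 s, during which the arm holds its last target. There are 200 camera calls.

TASK

With a closed fingertip, gently push the orange vane of the shaker's click-stop dial clockwise (seen from above) exactly four clicks on from where it stands now, and once it rests in that click, press the green start button fully down and let it come back up. Only touch and push: do not pinch the vane, do not press start before the dial is set, and leave the bottles and the carton standing where they are.

Things in the scene. Friction and masses are not known exactly. Their poses are not given: they have to be found in the camera images.
- shaker: Fixed bottle shaker, white housing 200 (x) x 320 (y) x 60 mm high with a flat top. Origin: centre of its underside; z up, front faces its own -x. In its frame the dial's axis is at (0, -80) mm, the start button at (-55, 15), the grey cup holding the syrup bottle at (30, 105) (72 mm across, 22 mm high). Ten black ticks round the dial on a grey disc (radius 56 mm) mark the click positions.
- dial (a joint): Dial angle (rad) about its vertical axis, growing clockwise seen from above. Ten click positions every 24 degrees: 0, 0.419, ... 3.770; end stops 0.1 rad beyond. Starts at one of the first four. In the shaker's frame the vane points at 288 degrees minus this, anticlockwise from +x. Past halfway it snaps into the next click, short of it it springs back; damped, it does not coast on.
- dial_centre (a point): On the dial's axis, in the middle of the top face of the black disc (radius 38 mm; top 17 mm above the housing, 77 mm above the bench). Its x axis points along the vane, z up. Getting over a click takes 0.07 to 0.12 N m, that is 3 to 5 N at 25 mm from the axis.
- vane_tip (a point): Top of the vane at its outer end, 36 mm from the axis, 25 mm above the disc. The vane is one upright orange bar on the disc, running radially from 3 to 37 mm from the axis, 10 mm wide, 25 mm high above the disc, with a white line on top. The rest of the disc is bare, so a fingertip can stand over it behind the vane and push its flat side.
- start (a joint): Travel (m) of the green start button: 0 up, 0.006 fully down; spring, about 5 N fully down.
- start_top (a point): Centre of the top of the green round start button (36 mm across) on the shaker; it is pressed straight down.
- syrup: Amber medicine bottle, 54 mm across, 115 mm high, standing loose in the shaker's grey cup; origin at the centre of its foot. To be left alone.
- dropper: Small white bottle with red label, 36 mm across, 75 mm high, standing on the bench near the shaker; origin at the centre of its foot. To be left alone.
- carton: Orange medicine carton with a white band, 46 x 46 x 90 mm, standing on the bench; origin at the centre of its foot. To be left alone.
- jar: White jar with blue label, 52 mm across, 70 mm high, standing on the bench; origin at the centre of its foot. To be left alone.

How it is judged:
By the outcome, as a careful person would: the job done as asked, in the order asked, and still so for the second after the job is handed in, with the robot touching nothing.
It also fails if it takes over 45 s, if anything falls off the work surface, if the arm or the gripper's body presses on something with over 40 N, if the wrist force passes 120 N, or if a joint passes its speed limit or range.

## Working session

There is one attempt and no reset: what is moved stays moved. The work goes in short steps, Python scripts to look and compute and a shell command to move; the robot and the scene stay as the last step left them, time stands still between calls to the robot, and variables do not carry over. Pictures are saved under pics/ and viewed, at most 10 in all, crops included, and the job is handed in when it is done.

```bash
ls; mkdir -p pics
python3 - <<'E'
from plant import *
import cv2,numpy as np
s=get_state();print(s['clock'],s['tool_pos'],s['eef_rot'],s['opening'])
for n in('top','scene'):
    p,d=snapshot(n);cv2.imwrite(f'pics/{n}0.png',p[:,:,::-1]);np.savez(f'{n}0.npz',p=p,d=d)
    m=camera_model(n);print(n,np.array(m['intrinsics']).round(1).tolist(),m['dist'],np.array(m['view']).round(3).tolist())
E
```

```text
pics
0.0 [0.15924162 0.60372327 0.24891723] [ 1.28511776e-01  9.91707541e-01 -9.35171744e-04 -3.42303733e-05] 0.9970969852153161
top [[416.6, 0.0, 286.1], [0.0, 416.6, 203.8], [0.0, 0.0, 1.0]] [-0.02880279  0.          0.          0.          0.        ] [[0.006, -1.0, 0.017, -0.014], [-1.0, -0.006, -0.025, 0.619], [0.025, -0.017, -1.0, 0.834], [0.0, 0.0, 0.0, 1.0]]
scene [[509.3, 0.0, 283.6], [0.0, 509.3, 217.2], [0.0, 0.0, 1.0]] [-0.07707074  0.          0.          0.          0.        ] [[0.472, 0.882, 0.009, -0.291], [0.541, -0.282, -0.792, -0.249], [-0.696, 0.378, -0.61, 1.509], [0.0, 0.0, 0.0, 1.0]]
```

View pics/top0.png

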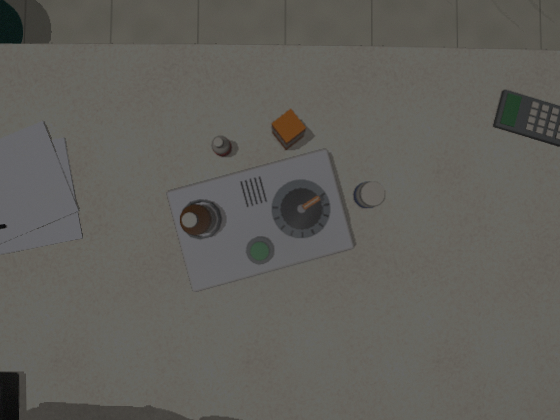

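View pics/scene0.png

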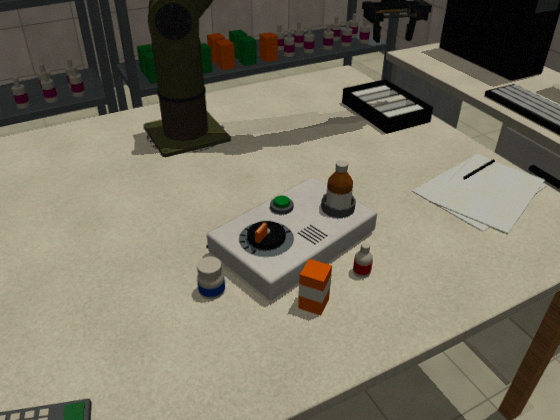

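The top view shows the dial at about (301,208) with the vane pointing up-right to (320,198). The green button is at (260,250), the syrup bottle at (195,220), the jar at (370,194), the carton at (289,128) and the dropper at (221,146). Next I'll measure these.

```bash
cat > h.py <<'E'
import numpy as np,cv2
from plant import *
def onplane(m,uv,z):
    K=np.array(m['intrinsics']);V=np.array(m['view']);R=V[:3,:3];c=-R.T@V[:3,3]
    n=cv2.undistortPoints(np.float64(uv).reshape(-1,1,2),K,np.array(m['dist']))[:,0]
    d=np.c_[n,np.ones(len(n))]@R
    return c+d*((z-c[2])/d[:,2])[:,None]
def proj(m,P):
    V=np.array(m['view']);return cv2.projectPoints(np.float64(P).reshape(-1,3),cv2.Rodrigues(V[:3,:3])[0],V[:3,3],np.array(m['intrinsics']),np.array(m['dist']))[0][:,0]
def blob(mask,near,rad):
    yy,xx=np.nonzero(mask);k=np.hypot(xx-near[0],yy-near[1])<rad
    return np.c_[xx[k],yy[k]].astype(float)
E
python3 - <<'E'
from h import *
for n,bt,dl in(('top',(260,250),(306,204)),('scene',(282,203),(262,232))):
    f=np.load(n+'0.npz');p=f['p'];d=f['d'];m=camera_model(n);hsv=cv2.cvtColor(p,cv2.COLOR_RGB2HSV)
    V=np.array(m['view']);
    H,S,v=[hsv[...,i].astype(int) for i in range(3)]
    g=blob((abs(H-65)<20)&(S>90),bt,25)
    print(n,'green n',len(g),g.mean(0),[ (z,onplane(m,[(g.max(0)+g.min(0))/2],z)[0].round(4)) for z in(.066,.072,.078)])
    if n=='top':
        u=g.astype(int);P=[]
        def depthz(px):
            out=[]
            K=np.array(m['intrinsics']);nn=cv2.undistortPoints(np.float64(px).reshape(-1,1,2),K,np.array(m['dist']))[:,0]
            dd=np.array([d[int(b),int(a)] for a,b in px]);k=dd>0
            X=np.c_[nn,np.ones(len(nn))][k]*dd[k,None]
            return (X-V[:3,3])@V[:3,:3]
        print('green depth pts med',np.median(depthz(g),0))
    o=blob(((H<18)|(H>172))&(S>110)&(v>60),dl,26)
    print('orange n',len(o),o.mean(0))
    W=onplane(m,o,.102)
    if n=='top':
        c=W.mean(0);a=np.linalg.svd(W-c)[2][0];t=(W-c)@a
        print('vane top',c,a,'ext',t.min(),t.max(),'z med',np.median(depthz(o)[:,2]))
        # white housing
        w=((S<60)&(v>np.percentile(v,50))).astype(np.uint8)
        xx=np.array([(230,225),(290,250),(330,240),(235,270)],float);print('housing z',depthz(xx)[:,2], 'v,S',[(int(v[int(b),int(a)]),int(S[int(b),int(a)])) for a,b in xx],'bench',v[330,250],S[330,250])
        # black disc
        dk=blob((v<45),(301,208),32);(cx,cy),rr=cv2.minEnclosingCircle(dk.astype(np.float32));print('dark',len(dk),cx,cy,rr,onplane(m,[(cx,cy)],.077))
        big=cv2.resize(p[180:270,220:340],None,fx=6,fy=6,interpolation=cv2.INTER_CUBIC);cv2.imwrite('pics/crop.png',np.clip(big[:,:,::-1].astype(float)*1.8,0,255))
E
```

```text
<stdin>:7: RuntimeWarning: Mean of empty slice.
  ret = um.true_divide(
Traceback (most recent call last):
ValueError: zero-size array to reduction operation maximum which has no identity
```

Run:
```python
from h import *
n='top';f=np.load(n+'0.npz');p=f['p'];d=f['d'];m=camera_model(n);hsv=cv2.cvtColor(p,cv2.COLOR_RGB2HSV)
V=np.array(m['view']);K=np.array(m['intrinsics'])
H,S,v=[hsv[...,i].astype(int) for i in range(3)]
print('hsv green',hsv[250,260],'vane',hsv[202,313],'house',hsv[225,230],'disc',hsv[220,300],'ring',hsv[231,301],'bench',hsv[330,250])
def d3(px):
    nn=cv2.undistortPoints(np.float64(px).reshape(-1,1,2),K,np.array(m['dist']))[:,0]
    dd=np.array([d[int(b),int(a)] for a,b in px]);k=dd>0
    return (np.c_[nn,np.ones(len(nn))][k]*dd[k,None]-V[:3,3])@V[:3,:3]
g=blob((abs(H-65)<20)&(S>50),(260,250),25)
print('green',len(g),g.min(0),g.max(0));G=d3(g);print('3d med',np.median(G,0));print(onplane(m,[(g.max(0)+g.min(0))/2],np.median(G[:,2])))
o=blob(((H<18)|(H>172))&(S>70)&(v>60),(306,204),26)
W=onplane(m,o,.102);c=W.mean(0);a=np.linalg.svd(W-c)[2][0];t=(W-c)@a
print('vane',len(o),c,a,t.min(),t.max(),'z',np.median(d3(o)[:,2]))
print('house z',d3([(230,225),(290,250),(330,240),(235,270)])[:,2])
dk=blob(v<45,(301,208),29);(cx,cy),rr=cv2.minEnclosingCircle(dk.astype(np.float32));print('dark',len(dk),cx,cy,rr,onplane(m,[(cx,cy)],.077))
big=cv2.resize(p[180:270,220:340],None,fx=6,fy=6,interpolation=cv2.INTER_CUBIC);cv2.imwrite('pics/crop.png',np.clip(big[:,:,::-1].astype(float)*1.8,0,255))
```

```text
hsv green [65 72 82] vane [ 13 102 100] house [120   7 105] disc [30  5 53] ring [105  15  70] bench [ 25  15 103]
green 257 [251. 242.] [268. 259.]
3d med [0.53011654 0.03988425 0.08201941]
[[0.53093776 0.03897858 0.08201941]]
vane 100 [ 0.62006006 -0.05353138  0.102     ] [-5.29909707e-01  8.48054068e-01 -4.00014287e-28] -0.017251075808852392 0.01731800076282374 z 0.10160012516606601
house z [0.05994983 0.05970219 0.06022406 0.06090939]
dark 230 305.66632080078125 205.62115478515625 22.392536163330078 [[ 0.61400517 -0.04585717  0.077     ]][ WARN:0@0.229] global loadsave.cpp:1063 imwrite_ Unsupported depth image for selected encoder is fallbacked to CV_8U.
```

View pics/crop.png

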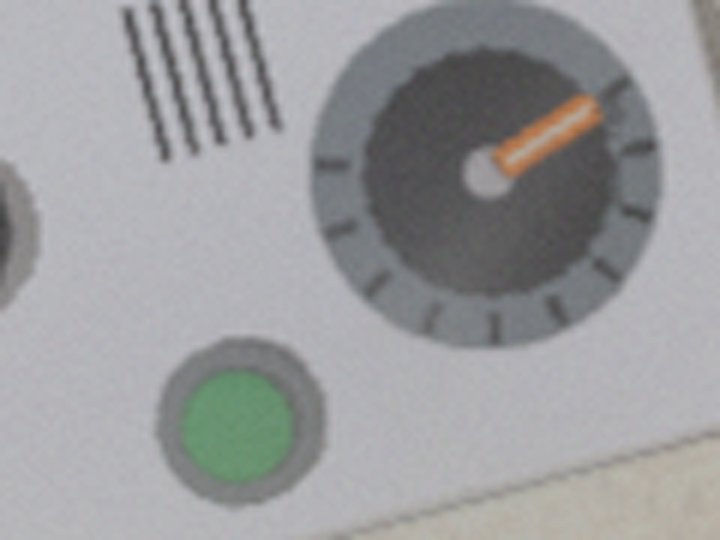

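The crop shows ten ticks. The vane stands at the first, top-right at crop (620,85), so this is click 0 and the target is the fifth tick, near (560,310). The world vane azimuth is about -58°, the dial centre about (0.610,-0.037), and the dial-to-button geometry agrees to 3 mm. Next I'll move over with the fingers closed.

```bash
python3 -m inch '-1 -.032 -.0248 0 0 0 0;-1 -.032 -.0248 0 0 0 0;-1 -.032 -.0248 0 0 0 0;-1 -.032 -.0248 0 0 0 0;-1 -.032 -.0248 0 0 0 0;-1 -.032 -.0248 0 0 0 0;-1 -.032 -.0248 0 0 0 0;-1 -.032 -.0248 0 0 0 0;-1 -.032 -.0248 0 0 0 0;-1 -.032 -.0248 0 0 0 0;-1 -.032 -.0248 0 0 0 0;-1 -.032 -.0248 0 0 0 0;-1 -.032 -.0248 0 0 0 0;-1 -.032 -.0248 0 0 0 0;-1 -.032 -.0248 0 0 0 0;-1 -.032 -.0248 0 0 0 0;-1 -.032 -.0248 0 0 0 0;-1 -.032 -.0248 0 0 0 0;-1 -.032 -.0248 0 0 0 0;-1 -.032 -.0248 0 0 0 0' 10
python3 -m inch '-1 0 0 0 0 0 .125;-1 0 0 0 0 0 .125;-1 0 0 0 0 0 .125;-1 0 0 0 0 0 .125;-1 0 0 0 0 0 .125;-1 0 0 0 0 0 .125;-1 0 0 0 0 0 0;-1 0 0 0 0 0 0;-1 0 0 0 0 0 0'
python3 - <<'E'
from h import *
s=get_state();print(s['clock'],s['tool_pos'],s['eef_rot'],s['q'],s['opening'],s['contact_force'])
n='wrist';m=camera_model(n);p,d=snapshot(n);np.savez('w0.npz',p=p,d=d);cv2.imwrite('pics/w0.png',p[:,:,::-1]);print(np.array(m['view']).round(3).tolist(),m['intrinsics'])
E
```

```text
clock: 1.77
tool_pos: [0.6523, -0.0404, 0.2493]
eef_rot: [0.129, 0.992, 0.0, -0.0]
contact_force: [0.1, 1.1, 0.4]
opening: 0.006
finger_force: 0.0
clock: 2.52
tool_pos: [0.6515, -0.0383, 0.2494]
eef_rot: [0.481, 0.877, -0.0, -0.0]
contact_force: [-0.1, -0.1, -0.0]
opening: 0.009
finger_force: 0.0
2.5167 [ 0.65154583 -0.03833431  0.24942525] [ 4.81397368e-01  8.76502418e-01 -1.29905957e-04 -2.60584413e-04] [ 0.02249893  0.72447299 -0.06506433  1.47813127  0.0532861   0.9412972
  0.508629  ] 0.00903990759434904 [-0.13357956 -0.05574667 -0.01752825]
[[0.844, 0.536, 0.0, -0.53], [0.517, -0.814, 0.264, -0.404], [0.142, -0.223, -0.965, 0.288], [0.0, 0.0, 0.0, 1.0]] [[310.70976701   0.         277.57660875]
 [  0.         310.70976701 211.18006404]
 [  0.           0.           1.        ]]
```

View pics/w0.png

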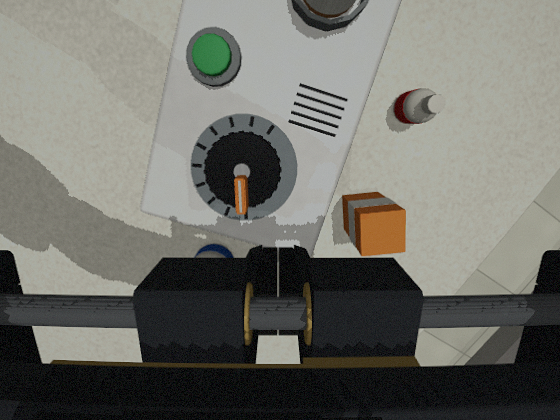

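The wrist view shows the dial centre at about (242,170), with the vane pointing down to (241,212) and its tick near (229,212). The button is at (211,53), and the closed fingertips are at (250–308, 250). Next I'll measure from here.

```bash
cat > meas.py <<'E'
from h import *
def measure(p,m,c0,g0,verbose=True):
    hsv=cv2.cvtColor(p,cv2.COLOR_RGB2HSV);H,S,v=[hsv[...,i].astype(int) for i in range(3)]
    out={}
    g=blob((abs(H-65)<20)&(S>100),g0,32)
    if len(g)>50: out['button@.082']=onplane(m,[(g.max(0)+g.min(0))/2],.082)[0].round(4)
    C=onplane(m,[c0],.077)[0]
    o=blob(((H<18)|(H>172))&(S>110)&(v>60),c0,60)
    W=onplane(m,o,.102);k=np.linalg.norm(W-C,axis=1)<.055;W=W[k]   # top plus side pixels
    # vane: white line on top between orange edges
    c=W.mean(0);a=np.linalg.svd(W-c)[2][0];a*=np.sign(a@(c-C));t=(W-c)@a
    out['vane']=(c.round(4),np.degrees(np.arctan2(a[1],a[0])).round(1),t.min().round(4),t.max().round(4),len(W))
    # grey ring: outer rim from housing (brightness), on z=.061
    G=cv2.GaussianBlur(p,(3,3),0).mean(2);n=np.degrees(0);pts=[]
    for th in np.arange(0,360,4):
        r=np.arange(.047,.064,.0005);P=C+np.c_[r*np.cos(np.radians(th)),r*np.sin(np.radians(th)),0*r];P[:,2]=.061
        uv=proj(m,P).astype(np.float32);val=cv2.remap(G.astype(np.float32),uv[:,0],uv[:,1],cv2.INTER_LINEAR)[:,0]
        dv=np.gradient(val);i=dv.argmax()
        if dv[i]>3 : pts.append(P[i])
    pts=np.array(pts)
    if len(pts)>10:
        for _ in range(4):
            A=np.c_[2*pts[:,:2],np.ones(len(pts))];x=np.linalg.lstsq(A,(pts[:,:2]**2).sum(1),rcond=None)[0];R=np.sqrt(x[2]+x[:2]@x[:2])
            e=abs(np.linalg.norm(pts[:,:2]-x[:2],axis=1)-R);pts=pts[e<max(.0015,2*np.median(e))]
        out['ring']=(x[:2].round(4),R.round(4),len(pts))
    return out
E
python3 - <<'E'
from meas import *
from scipy.spatial.transform import Rotation
m=camera_model('wrist');f=np.load('w0.npz')
for k,x in measure(f['p'],m,(242,171),(211,53)).items():print(k,x)
m2=camera_model('top');f2=np.load('top0.npz')
print({k:x for k,x in measure(f2['p'],m2,(301,208),(260,250)).items() if k=='ring'})
s=get_state();R=Rotation.from_quat(s['eef_rot']).as_matrix();print(R.round(3).tolist())
for y in(-.0175,.0175):
  for x in(-.009,.009):print(x,y,proj(m,s['tool_pos']+R@[x,y,r.nose_length]).round(0))
d=f['d'];V=np.array(m['view']);K=np.array(m['intrinsics'])
for row in(246,255,265,280):
  P=[]
  for u in range(235,320,3):
    if d[row,u]>0:
      P.append((u,*(R.T@((V[:3,:3].T@((np.linalg.inv(K)@[u,row,1])*d[row,u]-V[:3,3]))-s['tool_pos'])*1000).round(0).astype(int)))
  print(row,[tuple(map(int,q)) for q in P])
E
```

```text
button@.082 [0.5312 0.0407 0.082 ]
vane (array([ 0.6194, -0.0498,  0.102 ]), np.float64(-58.2), np.float64(-0.0174), np.float64(0.0197), 397)
ring (array([ 0.6086, -0.0358]), np.float64(0.0556), 90)
{'ring': (array([ 0.6091, -0.0371]), np.float64(0.0555), 83)}
[[-0.536, 0.844, -0.0], [0.844, 0.536, 0.0], [0.0, -0.0, -1.0]]
-0.009 -0.0175 [[243. 280.]]
0.009 -0.0175 [[242. 247.]]
-0.009 0.0175 [[310. 280.]]
0.009 0.0175 [[311. 247.]]
246 [(235, -85, -56, 248), (238, -85, -52, 250), (241, -85, -48, 250), (244, -84, -44, 248), (247, -85, -40, 249), (250, -85, -36, 249), (253, -85, -32, 249), (256, -85, -28, 249), (259, 11, -9, 9), (262, -62, -17, 192), (265, -62, -14, 191), (268, -61, -10, 190), (271, -61, -7, 189), (274, -61, -3, 190), (277, -61, 0, 190), (280, -61, 3, 189), (283, -61, 7, 189), (286, -61, 10, 189), (289, -61, 13, 188), (292, -61, 17, 189), (295, 11, 9, 9), (298, 10, 11, 10), (301, -61, 27, 190), (304, -61, 30, 189), (307, -61, 33, 189), (310, -61, 37, 189), (313, -61, 40, 190), (316, -86, 52, 251), (319, -85, 55, 249)]
255 [(235, -98, -56, 250), (238, -98, -52, 249), (
[... 903 characters left out ...]
4), (301, 11, 10, -13), (304, 10, 12, -12), (307, 34, 8, -62), (310, 34, 9, -63), (313, 34, 10, -62), (316, 34, 10, -63), (319, 34, 11, -62)]
280 [(235, 34, -9, -71), (238, 34, -9, -70), (241, 35, -8, -72), (244, 34, -7, -71), (247, 31, -7, -65), (250, 27, -7, -57), (253, 11, -9, -27), (256, 10, -8, -25), (259, 9, -7, -23), (262, 9, -6, -24), (265, 9, -5, -23), (268, 9, -3, -24), (271, 9, -2, -23), (274, 9, -1, -24), (277, -3, 0, -1), (280, 3, 2, -11), (283, 10, 3, -24), (286, 9, 4, -23), (289, 9, 5, -23), (292, 9, 6, -24), (295, 9, 7, -24), (298, 9, 9, -24), (301, 11, 9, -28), (304, 11, 11, -27), (307, 30, 8, -63), (310, 33, 8, -69), (313, 34, 9, -70), (316, 34, 9, -71), (319, 35, 10, -72)]
```

```bash
python3 -m inch '-1 0 0 .03 0 0 0;-1 0 0 .03 0 0 0;-1 0 0 .03 0 0 0;-1 0 0 .03 0 0 0;-1 0 0 .023 0 0 0;-1 0 0 .01 0 0 0;-1 0 0 0 0 0 0;-1 0 0 0 0 0 0'
python3 -m inch '-1 0 -.003 0 0 0 0;-1 0 -.003 0 0 0 0;-1 0 -.003 0 0 0 0;-1 0 -.003 0 0 0 0;-1 0 0 0 0 0 0;-1 0 0 0 0 0 0'
python3 - <<'E'
from h import *
s=get_state();print(s['contact_force'],s['tool_pos'])
p,d=snapshot('wrist');cv2.imwrite('pics/w1.png',p[:,:,::-1])
E
```

```text
clock: 3.23
tool_pos: [0.6521, -0.0385, 0.0971]
eef_rot: [0.483, 0.876, 0.0, 0.0]
contact_force: [0.1, 0.2, 0.5]
opening: 0.007
finger_force: 0.0
clock: 3.73
tool_pos: [0.6416, -0.045, 0.0971]
eef_rot: [0.483, 0.876, 0.0, 0.0]
contact_force: [-0.2, -0.3, 0.1]
opening: 0.004
finger_force: 0.0
[-0.16670455 -0.28797521  0.13293392] [ 0.64155452 -0.04504957  0.0971407 ]
```

View pics/w1.png

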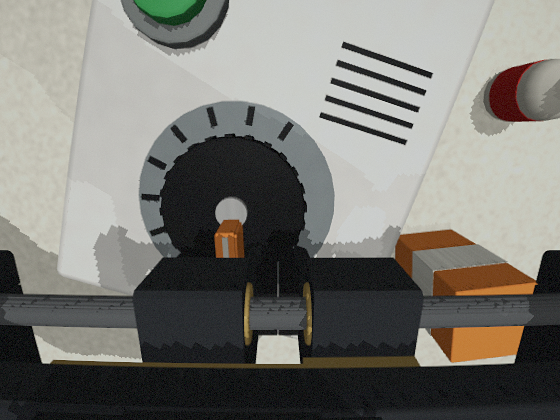

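The fingertip's left edge (about x=248) is a few mm from the vane's right side (about x=244), as planned. I'll close the gap and turn the first half, about 0.8 rad.

```bash
python3 -m inch '-1 0 -.001 0 0 0 0;-1 0 -.001 0 0 0 0;-1 0 -.001 0 0 0 0;-1 0 -.001 0 0 0 0;-1 0 0 0 0 0 0'
python3 -m inch '-1 -.00075 -.00097 0 0 0 .04;-1 -.00075 -.00097 0 0 0 .04;-1 -.00075 -.00097 0 0 0 .04;-1 -.00075 -.00097 0 0 0 .04;-1 -.00075 -.00097 0 0 0 .04;-1 -.00075 -.00097 0 0 0 .04;-1 0 0 0 0 0 0'
python3 - <<'E'
from meas import *
s=get_state();print(s['contact_force'],s['tool_pos'],s['eef_rot'])
for n in('top',):
    p,d=snapshot(n);o=measure(p,camera_model(n),(301,208),(260,250));print(n,o['vane'])
E
```

```text
clock: 4.2
tool_pos: [0.6383, -0.0469, 0.0967]
eef_rot: [0.483, 0.876, 0.0, 0.0]
contact_force: [-0.3, 1.1, 0.4]
opening: 0.004
finger_force: 0.3
clock: 4.78
tool_pos: [0.635, -0.0537, 0.0967]
eef_rot: [0.585, 0.811, -0.0, 0.0]
contact_force: [0.5, -0.8, -0.6]
opening: 0.007
finger_force: 0.0
[ 0.4665079  -0.83785994 -0.63779109] [ 0.6350222  -0.05368206  0.09668927] [ 5.84628226e-01  8.11301316e-01 -9.92620617e-05  5.56274928e-05]Traceback (most recent call last):
  File "<stdin>", line 4, in <module>
  File "meas.py", line 9, in measure
    W=onplane(m,o,.102);k=np.linalg.norm(W-C,axis=1)<.055;W=W[k]   # top plus side pixels
  File "h.py", line 5, in onplane
    n=cv2.undistortPoints(np.float64(uv).reshape(-1,1,2),K,np.array(m['dist']))[:,0]
      ~~~~~~~~~~~~~~~~~~~^^^^^^^^^^^^^^^^^^^^^^^^^^^^^^^^^^^^^^^^^^^^^^^^^^^^^^
cv2.error: OpenCV(4.12.0) /io/opencv/modules/calib3d/src/undistort.dispatch.cpp:347: error: (-215:Assertion failed) CV_IS_MAT(_src) && CV_IS_MAT(_dst) && (_src->rows == 1 || _src->cols == 1) && (_dst->rows == 1 || _dst->cols == 1) && _src->cols + _src->rows - 1 == _dst->rows + _dst->cols - 1 && (CV_MAT_TYPE(_src->type) == CV_32FC2 || CV_MAT_TYPE(_src->type) == CV_64FC2) && (CV_MAT_TYPE(_dst->type) == CV_32FC2 || CV_MAT_TYPE(_dst->type) == CV_64FC2) in function 'cvUndistortPointsInternal'
```

```bash
python3 -m inch '-1 -.00075 -.00097 0 0 0 .04;-1 -.00075 -.00097 0 0 0 .04;-1 -.00075 -.00097 0 0 0 .04;-1 -.00075 -.00097 0 0 0 .04;-1 -.00075 -.00097 0 0 0 .04;-1 -.00075 -.00097 0 0 0 .04;-1 -.00075 -.00097 0 0 0 .04;-1 -.00075 -.00097 0 0 0 .04;-1 -.00075 -.00097 0 0 0 .04;-1 -.00075 -.00097 0 0 0 .04;-1 -.00075 -.00097 0 0 0 .04;-1 -.00075 -.00097 0 0 0 .04;-1 0 0 0 0 0 0;-1 0 0 0 0 0 0'
python3 - <<'E'
from meas import *
s=get_state();print(s['contact_force'],s['tool_pos'],s['eef_rot'],s['q'])
mw=camera_model('wrist');w,_=snapshot('wrist');p,_=snapshot('scene')
ms=camera_model('scene');C=np.array([.609,-.0365,.077])
cs=proj(ms,C)[0];cw=proj(mw,C)[0];print('C px',cs,cw)
for nm,im,m,c in(('scene',p,ms,cs),('wrist',w,mw,cw)):
    try:print(nm,measure(im,m,tuple(c),(0,0))['vane'])
    except Exception as e:print(nm,type(e))
a,b=[int(x) for x in cs];crop=cv2.resize(p[b-50:b+50,a-70:a+70],(560,400),interpolation=cv2.INTER_CUBIC)
cv2.imwrite('pics/c2.png',cv2.resize(np.vstack([crop,w[:,:]]),None,fx=.72,fy=.72)[:,:,::-1])
E
```

```text
clock: 6.0
tool_pos: [0.6243, -0.0635, 0.0966]
eef_rot: [0.76, 0.65, -0.0, -0.0]
contact_force: [0.2, 0.3, -0.3]
opening: 0.004
finger_force: 0.0
[ 0.20416391  0.27045945 -0.31630532] [ 0.62431574 -0.06352963  0.09662885] [ 7.59777014e-01  6.50183705e-01 -1.27128383e-04 -1.46790343e-04] [-0.03872247  0.89748372  0.12233985  1.67852392 -0.1759452   0.57672212
  0.03063144]
C px [266.21124115 232.28617564] [239.94407645 214.21799572]
scene (array([ 0.6103, -0.0756,  0.102 ]), np.float64(-20.4), np.float64(-0.0148), np.float64(0.0169), 27)
wrist (array([ 0.6084, -0.041 ,  0.102 ]), np.float64(-112.3), np.float64(-0.0089), np.float64(0.0098), 781)
```

View pics/c2.png

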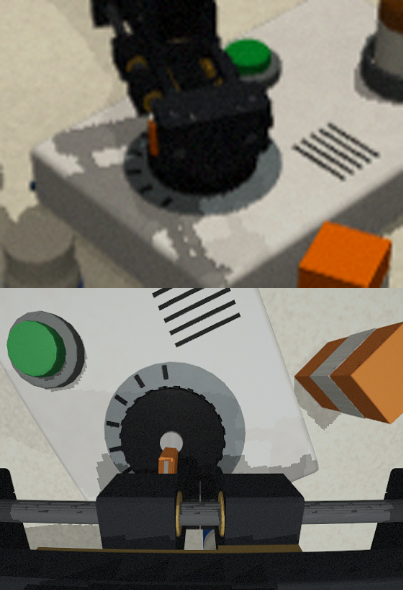

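The vane is consistent with click 2: about -110° in the wrist view against -106° expected, and there is no contact force after the snap. I'll continue over the third and fourth clicks.

```bash
python3 -m inch '-1 -.00075 -.00097 0 0 0 .04;-1 -.00075 -.00097 0 0 0 .04;-1 -.00075 -.00097 0 0 0 .04;-1 -.00075 -.00097 0 0 0 .04;-1 -.00075 -.00097 0 0 0 .04;-1 -.00075 -.00097 0 0 0 .04;-1 -.00075 -.00097 0 0 0 .04;-1 -.00075 -.00097 0 0 0 .04;-1 -.00075 -.00097 0 0 0 .04;-1 -.00075 -.00097 0 0 0 .04;-1 0 0 0 0 0 0;-1 0 0 0 0 0 0'
python3 -m inch '-1 -.00075 -.00097 0 0 0 .04;-1 -.00075 -.00097 0 0 0 .04;-1 -.00075 -.00097 0 0 0 .04;-1 -.00075 -.00097 0 0 0 .04;-1 -.00075 -.00097 0 0 0 .04;-1 -.00075 -.00097 0 0 0 .04;-1 -.00075 -.00097 0 0 0 .04;-1 0 0 0 0 0 0'
python3 -m inch '-1 -.00075 -.00097 0 0 0 .04;-1 -.00075 -.00097 0 0 0 .04;-1 -.00075 -.00097 0 0 0 .04;-1 -.00075 -.00097 0 0 0 .04;-1 0 0 0 0 0 0;-1 0 0 0 0 0 0'
python3 - <<'E'
from meas import *
m=camera_model('wrist');w,_=snapshot('wrist');C=np.array([.609,-.0365,.077])
print(measure(w,m,tuple(proj(m,C)[0]),(0,0))['vane']);cv2.imwrite('pics/w3.png',w[:,:,::-1])
E
```

```text
clock: 7.1
tool_pos: [0.6129, -0.0673, 0.0967]
eef_rot: [0.874, 0.486, -0.0, -0.0]
contact_force: [-0.0, -0.3, -1.0]
opening: 0.006
finger_force: 0.0
clock: 7.77
tool_pos: [0.6052, -0.0679, 0.0968]
eef_rot: [0.933, 0.359, 0.001, 0.001]
contact_force: [3.3, -1.5, -1.9]
opening: 0.006
finger_force: 1.1
clock: 8.27
tool_pos: [0.5994, -0.0658, 0.0966]
eef_rot: [0.959, 0.284, -0.0, -0.0]
contact_force: [-0.2, 0.9, -0.2]
opening: 0.003
finger_force: 0.0
(array([ 0.6051, -0.039 ,  0.102 ]), np.float64(-162.2), np.float64(-0.0084), np.float64(0.0094), 729)
```

```bash
python3 -m inch '-1 0 .004 0 0 0 0;-1 0 .004 0 0 0 0;-1 0 .004 0 0 0 0;-1 0 0 -.01 0 0 0;-1 0 0 -.03 0 0 0;-1 0 0 -.03 0 0 0;-1 0 0 -.03 0 0 0;-1 0 0 -.02 0 0 0;-1 0 0 0 0 0 0;-1 0 0 0 0 0 0'
python3 - <<'E'
from meas import *
from scipy.spatial.transform import Rotation
m=camera_model('wrist');w,d=snapshot('wrist');C=np.array([.609,-.0365,.077]);B=np.array([.5315,.041,.082])
g=proj(m,B)[0]
for k,x in measure(w,m,tuple(proj(m,C)[0]),tuple(g)).items():print(k,x)
cv2.imwrite('pics/w4.png',w[:,:,::-1]);print('btn px',g)
s=get_state();R=Rotation.from_quat(s['eef_rot']).as_matrix();print(s['tool_pos'],R.T@(B-s['tool_pos']),R.round(3).tolist())
E
```

```text
clock: 9.15
tool_pos: [0.6068, -0.0765, 0.2184]
eef_rot: [0.959, 0.283, 0.001, 0.001]
contact_force: [-0.4, 0.1, -0.2]
opening: 0.003
finger_force: 0.0
button@.082 [0.5332 0.0397 0.082 ]
vane (array([ 0.5937, -0.0448,  0.102 ]), np.float64(-153.7), np.float64(-0.0177), np.float64(0.0195), 476)
ring (array([ 0.6086, -0.0358]), np.float64(0.0556), 90)
btn px [124.43777936 204.72409961]
[ 0.60587975 -0.076076    0.21692988] [ 0.00106   -0.1386632  0.1349689] [[0.84, 0.543, 0.0], [0.543, -0.84, 0.0], [0.0, -0.0, -1.0]]
```

View pics/w4.png

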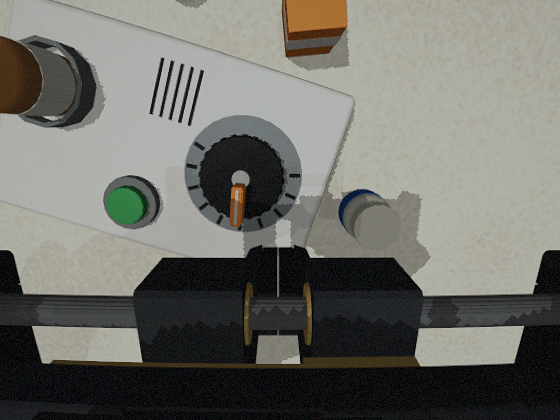

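The dial sits in click 4: the vane measures -153.7° against -154.2° expected. The button is at about (125,204), with the syrup bottle well to the left of the path. Next I'll move over the button and descend.

```bash
python3 -m inch '-1 0 -.02 0 0 0 0;-1 0 -.035 0 0 0 0;-1 0 -.035 0 0 0 0;-1 0 -.033 0 0 0 0;-1 .001 -.0155 0 0 0 0;-1 0 0 0 0 0 0;-1 0 0 .03 0 0 0;-1 0 0 .035 0 0 0;-1 0 0 .03 0 0 0;-1 0 0 .018 0 0 0;-1 0 0 .006 0 0 0;-1 0 0 0 0 0 0;-1 0 0 0 0 0 0'
python3 -m inch '-1 0 0 .0015 0 0 0;-1 0 0 .0015 0 0 0;-1 0 0 .0015 0 0 0;-1 0 0 .0015 0 0 0;-1 0 0 .001 0 0 0;-1 0 0 .001 0 0 0;-1 0 0 0 0 0 0;-1 0 0 0 0 0 0'
```

```text
clock: 10.28
tool_pos: [0.5321, 0.0398, 0.0978]
eef_rot: [0.959, 0.282, -0.0, 0.0]
contact_force: [0.1, -0.7, -0.9]
opening: 0.004
finger_force: 0.0
clock: 10.95
tool_pos: [0.5324, 0.0408, 0.09]
eef_rot: [0.959, 0.283, 0.001, 0.0]
contact_force: [0.6, 0.2, 3.2]
opening: 0.006
finger_force: 1.7
```

```bash
python3 -m inch '-1 0 0 .001 0 0 0;-1 0 0 .001 0 0 0;-1 0 0 .001 0 0 0;-1 0 0 0 0 0 0;-1 0 0 0 0 0 0'
python3 -m inch '-1 0 0 .001 0 0 0;-1 0 0 .001 0 0 0;-1 0 0 0 0 0 0;-1 0 0 0 0 0 0;-1 0 0 0 0 0 0'
```

```text
clock: 11.37
tool_pos: [0.5324, 0.0407, 0.0874]
eef_rot: [0.959, 0.283, 0.001, -0.0]
contact_force: [0.5, 0.4, 9.9]
opening: 0.008
finger_force: 5.0
clock: 11.78
tool_pos: [0.5324, 0.0408, 0.0871]
eef_rot: [0.959, 0.283, 0.001, -0.0]
contact_force: [-2.4, 1.2, 26.3]
opening: 0.004
finger_force: 13.4
```

The button has bottomed: the force rose steeply to 26 N while the position stopped. I'll retract and check.

```bash
python3 -m inch '-1 0 0 -.003 0 0 0;-1 0 0 -.003 0 0 0;-1 0 0 -.005 0 0 0;-1 0 0 -.02 0 0 0;-1 0 0 -.035 0 0 0;-1 0 0 -.035 0 0 0;-1 0 0 -.035 0 0 0;-1 -.035 0 0 0 0 0;-1 -.035 0 0 0 0 0;-1 -.035 0 0 0 0 0;-1 -.035 0 0 0 0 0;-1 -.035 0 0 0 0 0;-1 0 0 0 0 0 0;-1 0 0 0 0 0 0'
python3 - <<'E'
from meas import *
p,d=snapshot('top');m=camera_model('top');cv2.imwrite('pics/top5.png',p[:,:,::-1])
w,dw=snapshot('wrist');mw=camera_model('wrist');C=np.array([.609,-.0365,.077]);B=np.array([.532,.04,.082])
for k,x in measure(w,mw,tuple(proj(mw,C)[0]),tuple(proj(mw,B)[0])).items():print(k,x)
V=np.array(mw['view']);K=np.array(mw['intrinsics']);g=np.rint(proj(mw,B)[0]).astype(int);n=cv2.undistortPoints(np.float64(g).reshape(1,1,2),K,np.array(mw['dist']))[0,0]
z=np.median(dw[g[1]-3:g[1]+4,g[0]-3:g[0]+4]);print('button z',((np.r_[n,1]*z-V[:3,3])@V[:3,:3]))
E
```

```text
clock: 12.95
tool_pos: [0.3824, -0.055, 0.2206]
eef_rot: [0.96, 0.281, -0.001, -0.001]
contact_force: [1.5, 0.2, -0.3]
opening: 0.008
finger_force: 0.0
button@.082 [0.5189 0.0338 0.082 ]
vane (array([ 0.5692, -0.0487,  0.102 ]), np.float64(132.7), np.float64(-0.0094), np.float64(0.0059), 146)
ring (array([ 0.6091, -0.0354]), np.float64(0.0555), 30)
button z [ 0.46164331 -0.00458546  0.29723142]
```

View pics/top5.png

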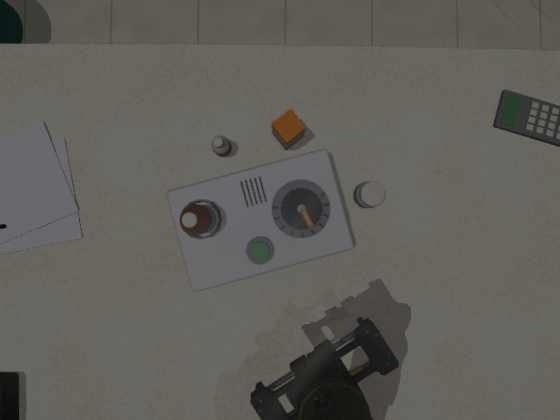

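The top view shows the vane pointing to (309,222), which is click 4. The button, bottles, jar and carton are where they were, and the arm is clear. I'll check the button height, then hand in.

Run:
```python
from h import *
p,d=snapshot('top');d0=np.load('top0.npz')['d']
D=np.median(d[245:256,255:266])-np.median(d0[245:256,255:266]);print('button depth change',D)
if abs(D)<.0025: print(r.finish_job())
```

```text
button depth change -1.1920929e-05
the job is handed in; nothing more can be done
None
```

The dial was pushed four clicks clockwise, from click 0 to click 4, then the start button was pressed fully down and came back up, with the bottles, jar and carton left where they stood; the job is handed in.

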